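# Unclip and open the food keeper

### The arm

A 6-joint arm with a two-finger parallel gripper is mounted at the origin on a cart in front of the work surface, level with it; the furniture and walls round the work are solid. World frame = base frame: x ahead of the robot, y to its left, z up, the work surface at z = 0. Lengths are in m, angles in rad, forces in N, time in s.
With the tool pointing down it reaches from about 0.425 to 0.95 m from the base axis. Payload 3.5 kg.
Tool frame: the origin (TCP) lies at the very end of the fingers, on their centre line; the grasp point (between the pads) lies 19 mm behind it; z points along the fingers, y is the line along which they close (so a half turn about z gives the same grasp; the last joint's range is limited). The gripper opens to 85 mm and grips with 20 to 120 N. Pads are 22 mm wide; open, the fingers measure 114 mm over their backs; the gripper's body (76 mm by 85 mm) begins 54 mm behind the grasp point. The pads swing forward as they close: fully open they stand 13 mm farther back than shut.
Start: joints at [-1.405, 0.286, 1.577, -0, 1.279, -0.15], TCP at [0.21, -0.642, 0.231] pointing down, gripper open.
Joint ranges: [-2.77, 2.77], [-0.9, 2.22], [0.21, 2.48], [-1.53, 4.67], [0.24, 2.81], [-2.84, 2.84]. Speed limits (rad/s): [2.79, 2.79, 3.14, 3.14, 3.14, 3.14].

### API

Orientations are given as a unit quaternion [x, y, z, w].
In Python, from plant import ctrl gives the robot as it stands.
- The arm moves only by the tool carry_out, never from a script. Its argument "deltas" is one flat list of numbers, 6 for each row, row after row: the shift along the tool's x, y, z in m, then the turn, a rotation vector about the tool's x, y, z in rad. A call has 1 to 5 rows; each row is the pose to reach, as a shift and turn from the pose commanded when the call began, along the tool's axes at that moment; what a row does not reach only later rows make up. A row lasts 1/8 s, in which the tool goes at most 62.5 mm and 10.7 degrees, less where a joint would pass 70% of its speed; a pose out of reach is approached as far as the arm can. A call with a gripper value outside its range is refused whole. "grip" is the opening in per cent of the stroke, from 0 (shut) to 100 (fully open), set as the call begins (left out, the last holds). The fingers move at their own pace and stop on an object; "grip_force" is the grip in N (left out, the last holds). Time passes only in rows, so rows that repeat a pose let the fingers close. It gives the time, the measured TCP pose, the force, the opening and the grip force at its end, in the units of the state.
- ctrl.get_state(): the state, without advancing time (a new reading comes with each control period).
- ctrl.read_camera(name): name is "side" or "top"; returns (picture, depth): 384x512x3 uint8, red, green, blue; 384x512 float32, m along the optical axis (not along the pixel's ray), 0 where there is no reading.
- ctrl.camera_model(name): a dict with "intrinsics" (3x3 intrinsics, pixels), "extrinsics" (4x4, takes a point from world to camera coordinates). Camera axes: x right, y down, z forward; pixel columns grow to the right and rows downward; lengths in m; the calibration is good to about 2 mm. A picture is of the moment at which its call begins. camera_model takes no time and is no camera call.
- ctrl.sign_off(): hands the job in; it is judged then, once.
Trained networks look in the newest picture that a camera, given by its name, has taken for a name from the list of things; names that differ only in an ending like _2 or _b are one class to them, and where a whole thing is asked for, a point or a joint stands for the part that bears it (a point fixed in the world has none). Each returns a list of dicts, best first, with "score" (0 to 1); they miss things now and then, are a little off and sometimes report something else, mostly with a low value. They report only what shows in the picture. A call takes as long as a camera call.
- ctrl.find_in(camera, query): "uv" ([column, row] in pixels, amid what is visible of it).
The state is a dict: "time": time; "qpos": joint angles; "dq": joint speeds; "joint_efforts": joint torques, N m; "eef_pos": TCP position; "tcp_rot": TCP orientation; "contact_force": force on the tool from outside, world axes, zero at the start; "wrist_torque": the same for the moment, N m; "opening": opening from 0.0 (shut) to 1.0 (fully open); "finger_force": force on a finger pad.
Only numpy, scipy, OpenCV 4.12 (cv2) and the standard library are available. Lean on these libraries where they do the work, as an engineer would, in place of code of your own. Each camera call takes 0.05 s, during which the arm holds its last target. There are 200 camera calls.

### The job

Open the food keeper: flip the orange-tabbed bale clips at both of its ends outward and fully down while the lid stays seated, then lift the lid off and lay it flat, right way up, in the middle of the round cork mat. A pack of biscuits stands in the way of one clip: first move it aside, clear of the clip's swing, keeping it upright and without pressing it against the keeper or letting a clip strike it. Do not disturb the two other jars and the pepper mill standing on the worktop round the work.

Things in the scene. Friction and masses are not known exactly. Their poses are not given: they have to be found in the camera images.
- keeper: White food keeper box, 110 mm along its x, 140 mm along its y, 80 mm high, fixed. Origin: centre of its underside; z up. The clips are on its short ends, +y (clip_a) and -y (clip_b), each hinged about a line parallel to x, 79 mm from the centre along y, 50 mm above the worktop. With the lid on, the top is at 88 mm and the handle's top at 116 mm.
- clip_a (a joint): Angle of the clip at the keeper's +y end: 0 = shut (wire hooked over the lid's edge, orange tab upright), grows as the tab swings outward and down, to 1.9 rad = fully open. Over-centre spring: below 0.8 rad it pulls shut (0.12 N m at 0, so 2 N at the tab); beyond 0.8 rad it snaps on to fully open by itself and stays.
- clip_b (a joint): The same for the clip at the keeper's -y end.
- clip_a_tab (a point): Centre of clip_a's orange tab, 44 mm wide (along x), 4 mm thick. Shut it stands upright 79 mm from the keeper's centre, 88 to 122 mm above the worktop; its inner face is free above 94 mm (below that the hook wires, 38 mm apart, run 17 mm inward over the lid). Its tip is 72 mm from the hinge line: it sweeps out to 151 mm from the keeper's centre, and when open is 27 mm above the worktop.
- clip_b_tab (a point): The same for clip_b, at the -y end.
- lid_grip (a point): Centre of the white handle block (14 mm along x, 60 along y, 28 high) on the loose green lid: plate 114 x 144 x 8 mm (x, y, z) with an 8 mm deep plug below that sits loosely (3 mm play) in the keeper; 0.15 to 0.31 kg. This point is 30 mm above the plug's underside: 102 mm above the worktop when seated, 34 mm when on the mat. Axes as the keeper's at the start.
- mat: Round cork mat, diameter 170 mm, 4 mm thick, fixed to the worktop. Origin: centre of its underside. The worktop round the work is free from its front edge at x = 0.33 m to the spice rack at x = 0.72 m, between the sink (y = 0.26 m) and the stove (y = -0.37 m).
- pack_mid (a point): Middle of a clear stand-up pack of round biscuits with a paper label, 44 mm thick (its x), 100 mm wide (its y), 90 mm high; point 45 mm above its foot; about 0.2 kg. It stands upright close outside one of the two clips (either end), a wide face to the keeper, its middle up to 20 mm off the clip's middle.
- spoon: Steel teaspoon, 137 mm long (its x), 28 mm wide, 13 mm high, lying outside the other clip; low enough for the clip to open above it; it may be nudged.
- jar_front_mid (a point): Jar with grey lid, diameter 73 mm, 126 mm high, in front of the keeper (robot side); point at its middle. Leave alone.
- jar_back_mid (a point): White jar with pale blue cap, diameter 55 mm, 96 mm high, behind the keeper; point at its middle. Leave alone.
- mill_mid (a point): Dark wooden pepper mill, diameter 58 mm, 150 mm high, behind the cork mat; point at its middle. Leave alone.

How it is judged:
By the outcome, as a careful person would: the job done as asked, in the order asked, and still so for the second after the job is handed in, with the robot touching nothing.
It also fails if it takes over 64 s, if anything falls off the work surface, if the arm or the gripper's body presses on something with over 40 N, if the wrist force passes 120 N, or if a joint passes its speed limit or range.

## Working session

There is one attempt and no reset: what is moved stays moved. The work goes in short steps, Python scripts to look and compute and a tool call to move; the robot and the scene stay as the last step left them, time stands still between calls to the robot, and variables do not carry over. Pictures are saved under pics/ and viewed, at most 10 in all, crops included, and the job is handed in when it is done.

Besides the shell and the picture viewer there is one more tool, called as name(argument=value, ...), one argument or row to a line, values as JSON. carry_out: Moves the arm, as the interface text tells. Its arguments: {"type":"object","properties":{"deltas":{"type":"array"},"grip":{"type":"number"},"grip_force":{"type":"number"}},"required":["deltas"]}

```bash
mkdir -p pics; ls; cat > h.py <<'E'
import numpy as np, cv2
from plant import ctrl
def look(n,save=None):
    im,d=ctrl.read_camera(n)
    if save: cv2.imwrite('pics/'+save,im[:,:,::-1])
    return im,d
def cloud(n,d):
    m=ctrl.camera_model(n);K=np.array(m['intrinsics']);T=np.linalg.inv(np.array(m['extrinsics']))
    v,u=np.mgrid[0:d.shape[0],0:d.shape[1]]
    P=np.stack([(u-K[0,2])/K[0,0]*d,(v-K[1,2])/K[1,1]*d,d],-1)
    return P@T[:3,:3].T+T[:3,3]
E
python3 - <<'E'
from h import *
for n in('top','side'):
    im,d=look(n,n+'0.png');W=cloud(n,d);np.savez(n+'0.npz',im=im,d=d,W=W)
a=cv2.imread('pics/top0.png');b=cv2.imread('pics/side0.png')
cv2.imwrite('pics/both0.png',cv2.resize(np.vstack([a,b]),(400,600)))
s=ctrl.get_state();print(s['time'],s['eef_pos'],s['tcp_rot'],s['opening'])
for q in['keeper','clip_a_tab','lid_grip','mat','pack_mid','spoon','jar_front_mid','jar_back_mid','mill_mid']:
    W=np.load('top0.npz')['W']
    for r in ctrl.find_in('top',q)[:2]:
        u,v=map(int,map(round,r['uv']));print(q,(u,v),round(r['score'],2),W[v,u].round(3))
E
```

```text
pics
0.1 [ 0.20956208 -0.64104051  0.23006086] [ 9.87559531e-01  1.57241916e-01 -2.17676035e-05 -1.07329008e-03] 0.9971544721425215
keeper (285, 214) 0.64 [ 0.481 -0.115  0.087]
keeper (201, 115) 0.3 [0.679 0.067 0.126]
clip_a_tab (281, 220) 0.63 [ 0.465 -0.104  0.123]
lid_grip (317, 212) 0.79 [ 0.485 -0.179  0.114]
lid_grip (288, 210) 0.65 [ 0.489 -0.121  0.093]
mat (191, 178) 0.96 [0.566 0.096 0.005]
mat (356, 209) 0.72 [ 0.493 -0.259  0.115]
pack_mid (259, 216) 0.78 [ 0.476 -0.06   0.084]
spoon (365, 205) 0.77 [ 0.514 -0.304  0.012]
jar_front_mid (319, 272) 0.86 [ 0.362 -0.182  0.123]
jar_back_mid (299, 165) 0.98 [ 0.586 -0.142  0.093]
mill_mid (201, 116) 0.73 [0.677 0.067 0.125]
mill_mid (258, 215) 0.6 [ 0.478 -0.058  0.081]
```

View pics/top0.png

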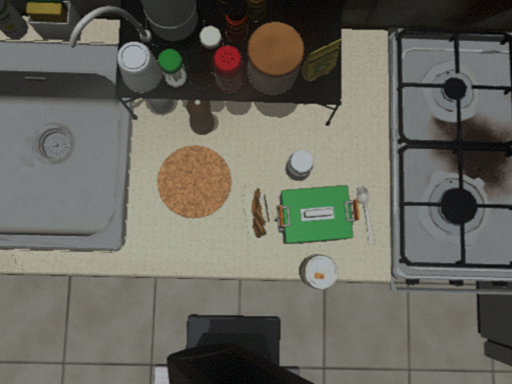

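View pics/side0.png

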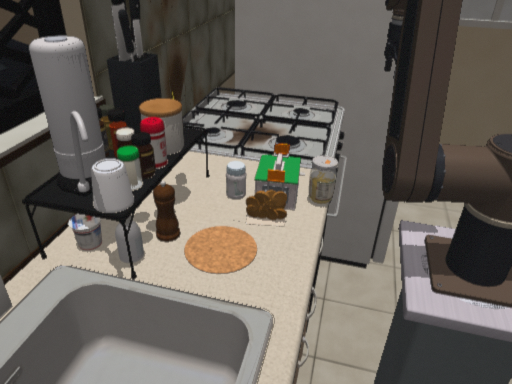

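The top picture shows the green lid at about (317,214), clip tabs at (282,216) and (356,209), the pack at (259,215) left of the keeper, the mat at (194,181), the spoon at (367,210), the jars at (300,165) and (319,272), and the mill at (201,115). The side picture agrees, with the pack in front of the +y clip.

```bash
python3 - <<'E'
from h import *
Z=np.load('top0.npz');im,W=Z['im'],Z['W'];hsv=cv2.cvtColor(im,cv2.COLOR_RGB2HSV)
H,S,V=[hsv[...,i].astype(int) for i in range(3)];z=W[...,2]
def rect(m,name):
    P=W[m];r=cv2.minAreaRect(P[:,:2].astype(np.float32)*1000);print(name,len(P),np.round(r[0],1),np.round(r[1],1),round(r[2],1),'z',np.percentile(P[:,2],[5,50,95]).round(3),'mean',P.mean(0).round(4))
box=(W[...,0]>.40)&(W[...,0]<.60)&(W[...,1]>-.30)&(W[...,1]<.0)
lid=box&(z>.08)&(z<.098)&(H>45)&(H<80)&(S>120);rect(lid,'lid')
hd=box&(z>.108)&(S<80)&(abs(W[...,1]+.18)<.045);rect(hd,'handle')
o=(H>3)&(H<18)&(S>150)&(V>120)&(z>.09)&box
rect(o&(W[...,1]>-.18),'tabA');rect(o&(W[...,1]<-.18),'tabB')
pk=box&(W[...,1]>-.092)&(W[...,1]<-.005)&(z>.02);rect(pk,'pack')
P=W[pk];print(np.c_[P][::max(1,len(P)//25)].round(3).tolist())
mt=(H<20)&(S>90)&(z<.012)&(W[...,1]<.22)&(W[...,1]>-.01)&(W[...,0]>.44)&(W[...,0]<.67);rect(mt,'mat');c=cv2.minEnclosingCircle(W[mt][:,:2].astype(np.float32));print(c)
for nm,b in(('jf',(.30,.42,-.24,-.12)),('jb',(.55,.63,-.19,-.1)),('mill',(.6,.72,.03,.12))):
    m=(W[...,0]>b[0])&(W[...,0]<b[1])&(W[...,1]>b[2])&(W[...,1]<b[3])&(z>.08);rect(m,nm)
S2=np.load('side0.npz');im,W=S2['im'],S2['W'];z=W[...,2]
m=(W[...,0]>.40)&(W[...,0]<.56)&(W[...,1]>-.095)&(W[...,1]<0)&(z>.012);rect(m,'pack side')
P=W[m];print(P.min(0),P.max(0))
big=cv2.resize(Z['im'][180:260,230:390,::-1],(800,400),interpolation=cv2.INTER_CUBIC);cv2.imwrite('pics/c1.png',np.vstack([big[:, :],cv2.resize(S2['im'][140:235,200:350,::-1],(800,200*2))[:200*2]])[:600] if 0 else big)
s=cv2.resize(S2['im'][140:240,215:355,::-1],(420,300),interpolation=cv2.INTER_CUBIC)
c=np.zeros((600,640,3),np.uint8);c[:300,:600]=cv2.resize(big,(600,300));c[300:,:420]=s;cv2.imwrite('pics/c1.png',c)
E
```

```text
lid 2764 [ 483.9 -182.6] [111.3 142.1] 6.3 z [0.084 0.087 0.09 ] mean [ 0.483  -0.1817  0.0873]
handle 190 [ 484.4 -183. ] [14.1 58.8] 6.1 z [0.111 0.115 0.117] mean [ 0.4841 -0.1822  0.1144]
tabA 26 [ 475.6 -104. ] [37.   2.5] 6.1 z [0.118 0.121 0.123] mean [ 0.476  -0.104   0.1212]
tabB 17 [ 492.3 -260.3] [36.9  1.6] 8.1 z [0.117 0.12  0.124] mean [ 0.4924 -0.2602  0.12  ]
pack 446 [488.4 -62.5] [107.1  35.8] 8.5 z [0.031 0.072 0.087] mean [ 0.4797 -0.0587  0.0669]
[[0.541, -0.055, 0.045], [0.53, -0.057, 0.062], [0.529, -0.072, 0.027], [0.516, -0.055, 0.073], [0.507, -0.049, 0.087], [0.503, -0.045, 0.085], [0.504, -0.06, 0.063], [0.497, -0.053, 0.083], [0.492, -0.047, 0.09], [0.493, -0.06, 0.063], [0.486, -0.049, 0.083], [0.484, -0.062, 0.084], [0.481, -0.054, 0.074], [0.478, -0.066, 0.083], [0.474, -0.06, 0.083], [0.47, -0.048, 0.073], [0.467, -0.058, 0.083], [0.466, -0.067, 0.081], [0.461, -0.056, 0.083], [0.46, -0.068, 0.066], [0.455, -0.061, 0.085], [0.453, -0.055, 0.043], [0.449, -0.067, 0.082], [0.447, -0.056, 0.039], [0.442, -0.067, 0.08], [0.44, -0.056, 0.038], [0.437, -0.065, 0.028]]
mat 4107 [559.9  88.6] [166.7 165.4] 2.9 z [-0.     0.003  0.007] mean [0.5594 0.0889 0.0032]
((0.5601109266281128, 0.08926264196634293), 0.08460940420627594)
jf 1025 [ 363.9 -185.4] [70.5 68.3] 8.6 z [0.092 0.124 0.127] mean [ 0.3639 -0.1834  0.1213]
jb 450 [ 594.8 -147.8] [50.3 49.1] 86.9 z [0.087 0.095 0.098] mean [ 0.5938 -0.1472  0.0943]
mill 799 [697.6  75.3] [44.4 89. ] 0.2 z [0.106 0.147 0.161] mean [0.7002 0.0735 0.1418]
pack side 946 [489.3 -68.5] [105.4  53.2] 4.0 z [0.016 0.049 0.083] mean [ 0.4851 -0.0518  0.0497]
[ 0.43575849 -0.09479721  0.01218567] [ 0.54127307 -0.0414202   0.08775032]
```

View pics/c1.png

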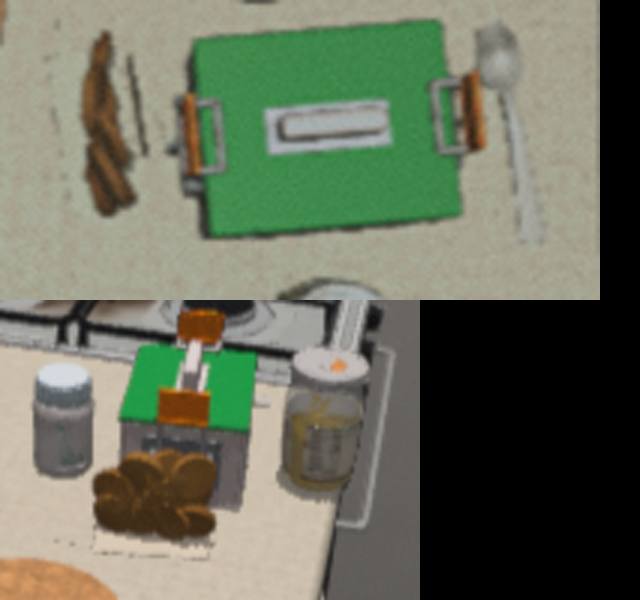

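```bash
python3 - <<'E'
from h import *
def ray(n,uv,z):
    m=ctrl.camera_model(n);K=np.array(m['intrinsics']);T=np.linalg.inv(np.array(m['extrinsics']))
    r=T[:3,:3]@np.linalg.solve(K,[*uv,1]);o=T[:3,3];return (o+r*(z-o[2])/r[2]).round(3)[:2]
for nm,p in(('dark1',(130,55)),('dark2',(145,155)),('dashT',(50,25)),('dashB',(65,205)),):
    uv=(230+p[0]/3.75,180+p[1]/3.75);print(nm,[ray('top',uv,z) for z in(0,.045,.09)])
for nm,p in(('footL',(95,555)),('footR',(210,558)),('topL',(95,530)),('topR',(210,530))):
    uv=(215+p[0]/3,140+(p[1]-300)/3);print(nm,[ray('side',uv,z) for z in(0,.045,.09)])
for n in('top','side'):print(np.linalg.inv(np.array(ctrl.camera_model(n)['extrinsics']))[:3,3].round(2))
Z=np.load('side0.npz');W=Z['W'];m=(W[...,0]>.40)&(W[...,0]<.56)&(W[...,1]>-.075)&(W[...,1]<0)&(W[...,2]>.015)
P=W[m];print(len(P));
for lo in(.43,.46,.49,.52):
    q=P[(P[:,0]>lo)&(P[:,0]<lo+.03)];print(lo,np.percentile(q[:,1],[50,90,99]).round(3))
Z=np.load('top0.npz');W=Z['W']
m=(W[...,0]>.6)&(W[...,0]<.70)&(W[...,1]>.02)&(W[...,1]<.12)&(W[...,2]>.05)
for lo in(.05,.08,.11,.14):
    q=W[m&(W[...,2]>lo)&(W[...,2]<lo+.03)];print(lo,len(q),q.min(0).round(3),q.max(0).round(3))
E
```

```text
dark1 [array([ 0.533, -0.075]), array([ 0.527, -0.073]), array([ 0.521, -0.071])]
dark2 [array([ 0.472, -0.085]), array([ 0.468, -0.083]), array([ 0.465, -0.08 ])]
dashT [array([ 0.551, -0.025]), array([ 0.544, -0.025]), array([ 0.537, -0.025])]
dashB [array([ 0.44 , -0.037]), array([ 0.438, -0.037]), array([ 0.435, -0.036])]
footL [array([ 0.527, -0.016]), array([0.512, 0.042]), array([0.496, 0.101])]
footR [array([ 0.434, -0.04 ]), array([0.425, 0.02 ]), array([0.416, 0.08 ])]
topL [array([ 0.537, -0.051]), array([0.521, 0.01 ]), array([0.505, 0.071])]
topR [array([ 0.441, -0.08 ]), array([ 0.432, -0.017]), array([0.423, 0.046])]
[ 0.38 -0.03  1.1 ]
[0.31 0.79 0.62]
911
0.43 [-0.058 -0.051 -0.046]
0.46 [-0.05  -0.046 -0.043]
0.49 [-0.048 -0.044 -0.042]
0.52 [-0.051 -0.048 -0.047]
0.05 109 [0.676 0.052 0.05 ] [0.699 0.096 0.079]
0.08 49 [0.676 0.05  0.08 ] [0.699 0.095 0.109]
0.11 264 [0.675 0.049 0.11 ] [0.7   0.097 0.139]
0.14 20 [0.689 0.068 0.14 ] [0.7  0.08 0.15]
```

carry_out(
  deltas=[0.04, -0.0385, 0, 0, 0, 0, 0.08, -0.077, 0, 0, 0, 0, 0.12, -0.1155, 0, 0, 0, 0, 0.16, -0.154, 0, 0, 0, 0, 0.2, -0.193, 0, 0, 0, 0],
  grip=85,
  grip_force=40,
)

```text
time: 1.18
eef_pos: [0.3405, -0.3945, 0.2316]
tcp_rot: [0.988, 0.157, 0.0, 0.0]
contact_force: [0.9, 0.6, 0.4]
opening: 0.853
finger_force: 0.0
```

carry_out(
  deltas=[0.04, -0.0385, 0, 0, 0, 0, 0.08, -0.077, 0, 0, 0, 0, 0.12, -0.1155, 0, 0, 0, 0, 0.16, -0.154, 0, 0, 0, 0, 0.2, -0.193, 0, 0, 0, 0],
)

```text
time: 1.8
eef_pos: [0.4707, -0.1489, 0.2318]
tcp_rot: [0.988, 0.157, 0.001, 0.0]
contact_force: [0.5, 0.1, 0.4]
opening: 0.849
finger_force: 0.0
```

carry_out(
  deltas=[0.028, -0.027, 0, 0, 0, 0, 0.056, -0.054, 0, 0, 0, 0.05, 0.084, -0.081, 0, 0, 0, 0.12, 0.084, -0.081, 0, 0, 0, 0.192, 0.084, -0.081, 0, 0, 0, 0.192],
)

```text
time: 2.42
eef_pos: [0.5248, -0.0469, 0.2314]
tcp_rot: [0.998, 0.063, 0.0, 0.0]
contact_force: [-0.3, 0.0, -0.6]
opening: 0.843
finger_force: 0.0
```

```bash
cat >> h.py <<'E'
from scipy.spatial.transform import Rotation as Ro
def to(x,y,z,yaw=None):
    s=ctrl.get_state();R=Ro.from_quat(s['tcp_rot']).as_matrix();p=np.array(s['eef_pos'])
    cy=np.degrees(np.arctan2(R[1,0],R[0,0]))
    print('t',round(s['time'],2),'p',p.round(4),'yaw',round(cy,2),'tilt',R[:,2].round(3),'open',round(s['opening'],3),'F',np.round(s['contact_force'],1))
    print('delta',(R.T@(np.array([x,y,z])-p)).round(4),'turn',None if yaw is None else round(np.radians(cy-yaw),3))
E
python3 -c "
from h import *
to(.525,-.046,.055,7)"
```

```text
t 2.42 p [ 0.5248 -0.0469  0.2314] yaw 7.2 tilt [ 0. -0. -1.] open 0.843 F [-0.3  0.  -0.6]
delta [ 0.0003 -0.0009  0.1764] turn 0.003
```

carry_out(
  deltas=[0, -0.001, 0.05, 0, 0, 0, 0, -0.001, 0.1, 0, 0, 0, 0, -0.001, 0.14, 0, 0, 0, 0, -0.001, 0.17, 0, 0, 0, 0, -0.001, 0.183, 0, 0, 0],
)

```text
time: 3.05
eef_pos: [0.5232, -0.0466, 0.0465]
tcp_rot: [0.998, 0.062, -0.002, -0.001]
contact_force: [0.6, -0.2, -0.1]
opening: 0.853
finger_force: 0.0
```

```bash
python3 - <<'E'
from h import *
a,d=look('side');b,_=look('top')
c=np.zeros((600,800,3),np.uint8);c[:,:420]=cv2.resize(a[110:260,215:320,::-1],(420,600));c[:380,420:]=cv2.resize(b[170:270,225:325,::-1],(380,380));cv2.imwrite('pics/c2.png',c)
to(.525,-.046,.048,7)
E
```

```text
t 3.15 p [ 0.5237 -0.0466  0.0473] yaw 7.08 tilt [-0.002  0.001 -1.   ] open 0.851 F [1.  0.  0.3]
delta [ 0.0014 -0.0004 -0.0007] turn 0.001
```

View pics/c2.png

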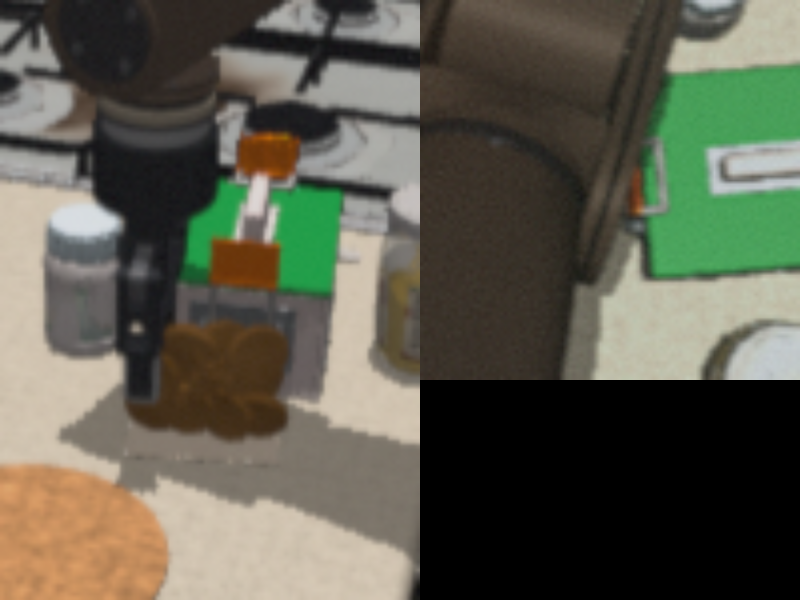

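The side view shows the near finger astride the pack near its +x end (crop (143,350)). The pack still stands upright and the keeper is untouched. I'll close now.

carry_out(
  deltas=[0, 0, 0, 0, 0, 0, 0, 0, 0, 0, 0, 0, 0, 0, 0, 0, 0, 0, 0, 0, 0, 0, 0, 0, 0, 0, 0, 0, 0, 0],
  grip=0,
  grip_force=40,
)

```text
time: 3.78
eef_pos: [0.5262, -0.0469, 0.0503]
tcp_rot: [0.998, 0.062, 0.002, 0.001]
contact_force: [0.5, -0.7, 6.0]
opening: 0.516
finger_force: 41.1
```

carry_out(
  deltas=[0, 0, 0, 0, 0, 0, 0, 0, 0, 0, 0, 0],
)

```text
time: 4.03
eef_pos: [0.5262, -0.0469, 0.0503]
tcp_rot: [0.998, 0.062, 0.002, 0.001]
contact_force: [-0.2, 0.0, 6.5]
opening: 0.519
finger_force: 41.1
```

```bash
python3 - <<'E'
from h import *
to(.645,-.043,.055,7)
E
```

```text
t 4.03 p [ 0.5262 -0.0469  0.0503] yaw 7.11 tilt [ 0.004 -0.001 -1.   ] open 0.519 F [-0.2  0.   6.5]
delta [ 0.1183  0.0109 -0.0043] turn 0.002
```

carry_out(
  deltas=[0, 0, -0.008, 0, 0, 0, 0, -0.008, -0.015, 0, 0, 0, 0.01, -0.016, -0.015, 0, 0, 0, 0.03, -0.016, -0.015, 0, 0, 0, 0.055, -0.01, -0.015, 0, 0, 0],
)

```text
time: 4.65
eef_pos: [0.5781, -0.0284, 0.0627]
tcp_rot: [0.998, 0.062, -0.001, -0.0]
contact_force: [-0.0, -0.1, -3.2]
opening: 0.515
finger_force: 40.5
```

```bash
python3 - <<'E'
from h import *
to(.645,-.04,.053,7)
E
```

```text
t 4.65 p [ 0.5781 -0.0284  0.0627] yaw 7.16 tilt [-0.001  0.    -1.   ] open 0.515 F [-0.  -0.1 -3.2]
delta [0.0649 0.0199 0.0096] turn 0.003
```

carry_out(
  deltas=[0.025, 0.006, 0, 0, 0, 0, 0.05, 0.014, 0, 0, 0, 0, 0.065, 0.02, 0, 0, 0, 0, 0.065, 0.02, 0.006, 0, 0, 0, 0.065, 0.02, 0.011, 0, 0, 0],
)

```text
time: 5.28
eef_pos: [0.6437, -0.0406, 0.0508]
tcp_rot: [0.998, 0.062, -0.001, -0.0]
contact_force: [0.1, 0.4, -2.4]
opening: 0.516
finger_force: 40.5
```

carry_out(
  deltas=[0, 0, 0.001, 0, 0, 0, 0, 0, 0.002, 0, 0, 0],
)

```text
time: 5.52
eef_pos: [0.6442, -0.0411, 0.0504]
tcp_rot: [0.998, 0.062, -0.001, -0.0]
contact_force: [-1.9, 1.3, 1.8]
opening: 0.518
finger_force: 40.8
```

```bash
python3 - <<'E'
from h import *
a,d=look('side');cv2.imwrite('pics/c3.png',cv2.resize(a[100:270,150:320,::-1],(600,600)))
to(.645,-.04,.050,7)
E
```

```text
t 5.58 p [ 0.6444 -0.0413  0.0504] yaw 7.09 tilt [-0.001  0.    -1.   ] open 0.519 F [ 0.2  0.5 -2.1]
delta [ 0.0007 -0.0012  0.0004] turn 0.002
```

View pics/c3.png

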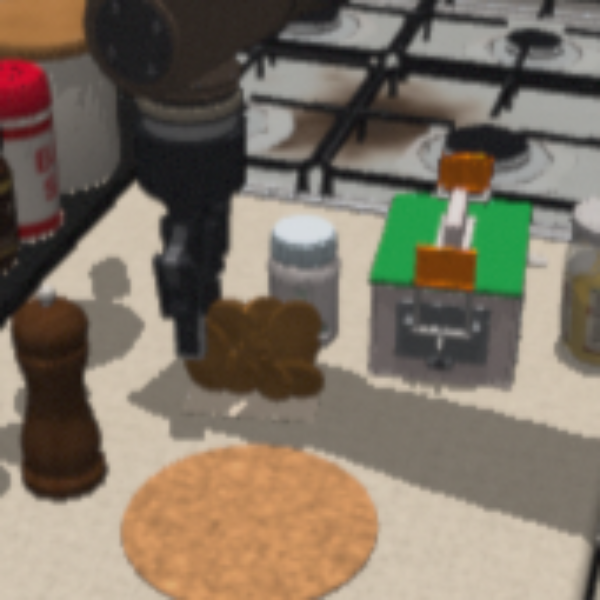

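The pack now stands at crop (255,350), between mat and jar and well away from the clip, and hangs just about at the worktop. I'll press it down lightly and release.

carry_out(
  deltas=[0, 0, 0.001, 0, 0, 0, 0, 0, 0.002, 0, 0, 0],
)

```text
time: 5.82
eef_pos: [0.6451, -0.0414, 0.0503]
tcp_rot: [0.998, 0.062, -0.0, -0.0]
contact_force: [-5.3, 0.8, 9.2]
opening: 0.514
finger_force: 41.3
```

carry_out(
  deltas=[0, 0, 0, 0, 0, 0, 0, 0, 0, 0, 0, 0, 0, 0, 0, 0, 0, 0],
  grip=90,
)

```text
time: 6.2
eef_pos: [0.6449, -0.0416, 0.0482]
tcp_rot: [0.998, 0.062, 0.0, 0.0]
contact_force: [0.4, 1.1, -0.1]
opening: 0.901
finger_force: 0.0
```

carry_out(
  deltas=[0, 0, -0.02, 0, 0, 0, 0, 0, -0.06, 0, 0, 0, 0, 0, -0.11, 0, 0, 0, 0, 0, -0.13, 0, 0, 0],
)

```text
time: 6.7
eef_pos: [0.6471, -0.0419, 0.184]
tcp_rot: [0.998, 0.062, 0.004, 0.001]
contact_force: [-0.8, 0.1, -0.0]
opening: 0.901
finger_force: 0.0
```

```bash
python3 - <<'E'
from h import *
y=np.radians(6.1);c=np.array([.484,-.182]);ax=np.array([-np.sin(y),np.cos(y)])
for r in(.055,.135,-.055,-.135):print(r,(c+r*ax).round(4))
p=c+.055*ax
to(p[0],p[1],.18,6.1)
E
```

```text
0.055 [ 0.4782 -0.1273]
0.135 [ 0.4697 -0.0478]
-0.055 [ 0.4898 -0.2367]
-0.135 [ 0.4983 -0.3162]
t 6.7 p [ 0.6471 -0.0419  0.184 ] yaw 7.1 tilt [ 0.008 -0.002 -1.   ] open 0.901 F [-0.8  0.1 -0. ]
delta [-0.1782  0.0638  0.0028] turn 0.017
```

carry_out(
  deltas=[-0.05, 0.016, 0, 0, 0, 0, -0.1, 0.032, 0, 0, 0, 0, -0.145, 0.05, 0, 0, 0, 0.008, -0.178, 0.064, 0, 0, 0, 0.017, -0.178, 0.064, 0, 0, 0, 0.017],
  grip=0,
)

```text
time: 7.32
eef_pos: [0.4743, -0.1275, 0.1779]
tcp_rot: [0.999, 0.052, -0.0, -0.0]
contact_force: [-0.2, 0.7, -0.1]
opening: 0.004
finger_force: 0.0
```

carry_out(
  deltas=[0, 0, 0, 0, 0, 0],
)

```text
time: 7.45
eef_pos: [0.4764, -0.1269, 0.1785]
tcp_rot: [0.999, 0.053, 0.0, -0.0]
contact_force: [0.4, 1.1, 1.1]
opening: 0.001
finger_force: 0.0
```

```bash
python3 - <<'E'
from h import *
to(.4782,-.1280,.100,6.1)
W=cloud('side',look('side')[1]);im,d=look('side');W=cloud('side',d)
m=(W[...,0]>.54)&(W[...,0]<.69)&(W[...,1]>-.09)&(W[...,1]<.0)&(W[...,2]>.015)
P=W[m];print(len(P),P.min(0).round(3),P.max(0).round(3),cv2.minAreaRect(P[:,:2].astype(np.float32)))
E
```

```text
t 7.45 p [ 0.4764 -0.1269  0.1785] yaw 6.1 tilt [ 0.001  0.    -1.   ] open 0.001 F [0.4 1.1 1.1]
delta [0.0016 0.0013 0.0785] turn 0.0
864 [ 0.555 -0.067  0.015] [ 0.662 -0.035  0.088] ((0.6085985898971558, -0.050943780690431595), (0.10713771730661392, 0.031225280836224556), 0.569061815738678)
```

carry_out(
  deltas=[0.001, 0.001, 0.04, 0, 0, 0, 0.001, 0.001, 0.065, 0, 0, 0, 0.001, 0.001, 0.077, 0, 0, 0, 0.001, 0.001, 0.077, 0, 0, 0],
)

```text
time: 8.05
eef_pos: [0.4773, -0.1274, 0.1007]
tcp_rot: [0.999, 0.054, -0.001, -0.0]
contact_force: [-0.1, -0.3, 1.1]
opening: -0.003
finger_force: 0.0
```

```bash
python3 - <<'E'
from h import *
to(.4697,-.0478,.085,6.1)
E
```

```text
t 8.05 p [ 0.4773 -0.1274  0.1007] yaw 6.17 tilt [-0.002  0.001 -1.   ] open -0.003 F [-0.1 -0.3  1.1]
delta [ 0.0011 -0.0799  0.0158] turn 0.001
```

carry_out(
  deltas=[0.0, -0.01, 0, 0, 0, 0, 0.0, -0.02, 0, 0, 0, 0, 0.0, -0.03, 0, 0, 0, 0, 0, -0.04, 0, 0, 0, 0, 0, -0.045, 0, 0, 0, 0],
)

```text
time: 8.68
eef_pos: [0.4723, -0.0822, 0.1015]
tcp_rot: [0.999, 0.054, 0.0, -0.0]
contact_force: [0.2, -1.4, 0.4]
opening: 0.003
finger_force: 0.5
```

carry_out(
  deltas=[0.0, -0.008, 0, 0, 0, 0, 0.0, -0.014, 0.002, 0, 0, 0, 0.0, -0.019, 0.0045, 0, 0, 0, 0, -0.024, 0.005, 0, 0, 0, 0, -0.028, 0.005, 0, 0, 0],
)

```text
time: 9.3
eef_pos: [0.4693, -0.0549, 0.0962]
tcp_rot: [0.999, 0.053, -0.0, -0.0]
contact_force: [-0.3, -0.5, 0.4]
opening: -0.002
finger_force: 0.0
```

```bash
python3 - <<'E'
from h import *
to(.4697,-.0478,.18,6.1)
a,d=look('side');cv2.imwrite('pics/c4.png',cv2.resize(a[100:270,180:350,::-1],(600,600)))
E
```

```text
t 9.3 p [ 0.4693 -0.0549  0.0962] yaw 6.12 tilt [-0.  0. -1.] open -0.002 F [-0.3 -0.5  0.4]
delta [ 0.0011 -0.0071 -0.0838] turn 0.0
```

View pics/c4.png

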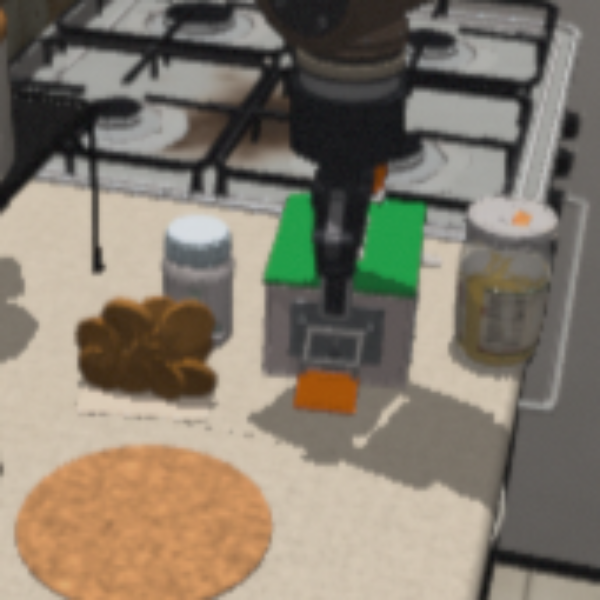

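Clip A now hangs fully open (orange tab at crop (327,392)) and the pack stands upright. Next is clip B.

carry_out(
  deltas=[0, 0, -0.035, 0, 0, 0, 0, 0.03, -0.07, 0, 0, 0, 0, 0.08, -0.075, 0, 0, 0, 0, 0.13, -0.075, 0, 0, 0, 0, 0.175, -0.075, 0, 0, 0],
)

```text
time: 9.98
eef_pos: [0.4883, -0.2311, 0.1718]
tcp_rot: [0.999, 0.053, 0.0, 0.0]
contact_force: [0.7, -0.2, 0.3]
opening: 0.003
finger_force: 0.0
```

carry_out(
  deltas=[0, 0.007, 0, 0, 0, 0, 0, 0.007, 0, 0, 0, 0],
)

```text
time: 10.22
eef_pos: [0.4887, -0.2362, 0.171]
tcp_rot: [0.999, 0.053, -0.0, -0.0]
contact_force: [0.1, -0.2, -0.0]
opening: 0.001
finger_force: 0.0
```

```bash
python3 - <<'E'
from h import *
to(.4898,-.2363,.101,6.1)
E
```

```text
t 10.22 p [ 0.4887 -0.2362  0.171 ] yaw 6.06 tilt [-0.001  0.001 -1.   ] open 0.001 F [ 0.1 -0.2 -0. ]
delta [0.0012 0.0003 0.07  ] turn -0.001
```

carry_out(
  deltas=[0.001, 0, 0.035, 0, 0, 0, 0.001, 0, 0.06, 0, 0, 0, 0.001, 0, 0.07, 0, 0, 0, 0.001, 0, 0.07, 0, 0, 0],
)

```text
time: 10.72
eef_pos: [0.4897, -0.2351, 0.101]
tcp_rot: [0.999, 0.054, -0.0, -0.0]
contact_force: [-0.1, 0.6, 0.4]
opening: -0.0
finger_force: 0.0
```

carry_out(
  deltas=[0.0, 0.01, 0, 0, 0, 0, 0.0, 0.02, 0, 0, 0, 0, 0.0, 0.03, 0, 0, 0, 0, 0, 0.04, 0, 0, 0, 0, 0, 0.045, 0, 0, 0, 0],
)

```text
time: 11.35
eef_pos: [0.4948, -0.282, 0.1015]
tcp_rot: [0.999, 0.053, 0.0, 0.0]
contact_force: [1.3, 1.5, 0.3]
opening: 0.001
finger_force: 0.5
```

carry_out(
  deltas=[0.0, 0.008, 0, 0, 0, 0, 0.0, 0.014, 0.002, 0, 0, 0, 0.0, 0.019, 0.0045, 0, 0, 0, 0, 0.024, 0.005, 0, 0, 0, 0, 0.028, 0.005, 0, 0, 0],
)

```text
time: 11.98
eef_pos: [0.4977, -0.3091, 0.0962]
tcp_rot: [0.999, 0.053, -0.0, 0.0]
contact_force: [-0.1, -0.3, -0.3]
opening: -0.002
finger_force: 0.0
```

carry_out(
  deltas=[0, 0, -0.035, 0, 0, 0, 0, 0, -0.07, 0, 0, 0, 0, -0.03, -0.08, 0, 0, 0, 0, -0.08, -0.08, 0, 0, 0, 0, -0.12, -0.08, 0, 0, 0],
  grip=60,
)

```text
time: 12.6
eef_pos: [0.4847, -0.1882, 0.1767]
tcp_rot: [0.999, 0.053, 0.0, 0.0]
contact_force: [0.7, 0.1, 0.0]
opening: 0.597
finger_force: 0.0
```

```bash
python3 - <<'E'
from h import *
to(.484,-.182,.083,6.1-90)
a,d=look('side');b,_=look('top')
cv2.imwrite('pics/c5.png',np.hstack([cv2.resize(x,(400,400)) for x in(a[120:240,210:330,::-1],b[170:290,250:390,::-1])]))
E
```

```text
t 12.6 p [ 0.4847 -0.1882  0.1767] yaw 6.11 tilt [ 0.001 -0.    -1.   ] open 0.597 F [0.7 0.1 0. ]
delta [-0.0001 -0.0063  0.0937] turn 1.571
```

View pics/c5.png

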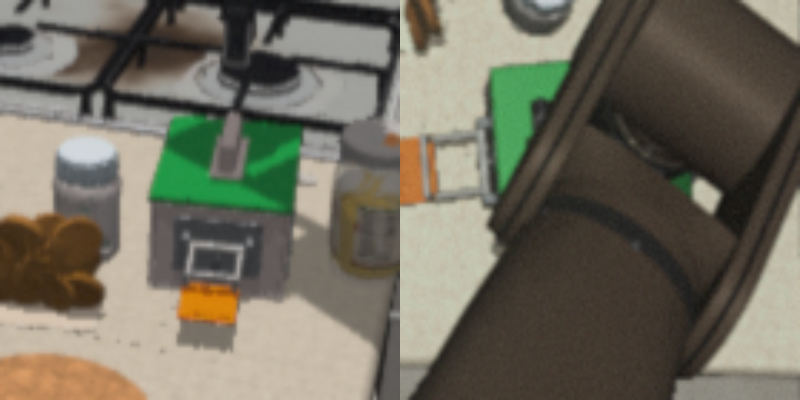

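Clip A is open, no upright tab shows behind the handle any more, so clip B has gone down too, and the lid is seated. I'll turn 90° to grip across the handle.

carry_out(
  deltas=[0, -0.006, 0, 0, 0, -0.18, 0, -0.006, 0, 0, 0, -0.36, 0, -0.006, 0, 0, 0, -0.54, 0, -0.006, 0, 0, 0, -0.72, 0, -0.006, 0, 0, 0, -0.9],
)

```text
time: 13.32
eef_pos: [0.4845, -0.1844, 0.1765]
tcp_rot: [0.875, 0.485, 0.0, 0.0]
contact_force: [0.4, 0.3, 0.2]
opening: 0.598
finger_force: 0.0
```

carry_out(
  deltas=[0, 0, 0, 0, 0, -0.18, 0, 0, 0, 0, 0, -0.36, 0, 0, 0, 0, 0, -0.54, 0, 0, 0, 0, 0, -0.671, 0, 0, 0, 0, 0, -0.671],
)

```text
time: 13.95
eef_pos: [0.4844, -0.1842, 0.1765]
tcp_rot: [0.669, 0.743, -0.0, 0.0]
contact_force: [-0.7, -0.3, -0.2]
opening: 0.605
finger_force: 0.0
```

```bash
python3 - <<'E'
from h import *
to(.484,-.182,.092,96.1)
im,d=look('top');W=cloud('top',d);z=W[...,2];hsv=cv2.cvtColor(im,cv2.COLOR_RGB2HSV).astype(int)
o=(hsv[...,0]>3)&(hsv[...,0]<18)&(hsv[...,1]>150)&(hsv[...,2]>120)&(W[...,0]>.42)&(W[...,0]<.55)
for m in(o&(W[...,1]<-.24)&(W[...,1]>-.36),o&(W[...,1]>-.12)&(W[...,1]<-.01)):
    P=W[m];print(len(P),P.mean(0).round(3) if len(P) else '')
E
```

```text
t 13.95 p [ 0.4844 -0.1842  0.1765] yaw 96.02 tilt [ 0.    -0.001 -1.   ] open 0.605 F [-0.7 -0.3 -0.2]
delta [ 0.0023 -0.0002  0.0845] turn -0.001
0 
174 [ 0.47  -0.049  0.032]
```

```bash
python3 - <<'E'
from h import *
for n in('side','top'):
    im,d=look(n);W=cloud(n,d);m=ctrl.camera_model(n);E=np.array(m['extrinsics']);K=np.array(m['intrinsics'])
    for p in((.4924,-.26,.112,1),(.48,-.26,.118,1),(.498,-.315,.035,1),(.485,-.32,.035,1)):
        q=E@np.array(p);u,v=(K@q[:3])[:2]/q[2];u,v=int(round(u)),int(round(v));print(n,p[:3],(u,v),im[v,u],W[v,u].round(3))
E
```

```text
side (0.4924, -0.26, 0.112) (282, 147) [37 35 38] [ 0.52  -0.421  0.032]
side (0.48, -0.26, 0.118) (287, 145) [76 77 76] [ 0.513 -0.477  0.015]
side (0.498, -0.315, 0.035) (282, 162) [115 106 104] [ 0.482 -0.211  0.089]
side (0.485, -0.32, 0.035) (287, 162) [25 92 46] [ 0.468 -0.217  0.088]
top (0.4924, -0.26, 0.112) (356, 209) [59 51 41] [ 0.455 -0.18   0.451]
top (0.48, -0.26, 0.118) (357, 215) [54 47 38] [ 0.447 -0.183  0.446]
top (0.498, -0.315, 0.035) (372, 211) [71 62 53] [ 0.452 -0.2    0.459]
top (0.485, -0.32, 0.035) (375, 217) [40 35 31] [ 0.446 -0.208  0.444]
```

Where tab B stood upright, the side view now sees straight through to the stove, so it is open. I'll descend on the handle and grip.

carry_out(
  deltas=[0.002, 0, 0.04, 0, 0, 0, 0.002, 0, 0.07, 0, 0, 0, 0.002, 0, 0.083, 0, 0, 0, 0.002, 0, 0.083, 0, 0, 0],
)

```text
time: 14.6
eef_pos: [0.4837, -0.1813, 0.0927]
tcp_rot: [0.668, 0.744, -0.0, -0.001]
contact_force: [-0.1, -0.3, 0.6]
opening: 0.6
finger_force: 0.0
```

carry_out(
  deltas=[0, 0, 0, 0, 0, 0, 0, 0, 0, 0, 0, 0, 0, 0, 0, 0, 0, 0, 0, 0, 0, 0, 0, 0],
  grip=0,
  grip_force=60,
)

```text
time: 15.1
eef_pos: [0.4851, -0.1821, 0.095]
tcp_rot: [0.668, 0.744, 0.0, 0.001]
contact_force: [-0.6, 0.5, 6.1]
opening: 0.146
finger_force: 61.7
```

carry_out(
  deltas=[0, 0, -0.006, 0, 0, 0, 0, 0, -0.015, 0, 0, 0, 0, 0, -0.03, 0, 0, 0, 0, 0, -0.05, 0, 0, 0, 0, 0, -0.07, 0, 0, 0],
)

```text
time: 15.72
eef_pos: [0.484, -0.1814, 0.1646]
tcp_rot: [0.668, 0.744, 0.0, 0.0]
contact_force: [0.8, -0.2, -2.3]
opening: 0.15
finger_force: 60.5
```

```bash
python3 - <<'E'
from h import *
to(.560,.089,.16,96.1)
E
```

```text
t 15.72 p [ 0.484  -0.1814  0.1646] yaw 96.13 tilt [ 0. -0. -1.] open 0.15 F [ 0.8 -0.2 -2.3]
delta [0.2608 0.1044 0.0046] turn 0.001
```

carry_out(
  deltas=[0.03, 0.012, 0, 0, 0, 0, 0.08, 0.032, 0, 0, 0, 0, 0.13, 0.052, 0, 0, 0, 0, 0.18, 0.072, 0, 0, 0, 0, 0.23, 0.092, 0, 0, 0, 0],
)

```text
time: 16.35
eef_pos: [0.5514, 0.0588, 0.1644]
tcp_rot: [0.668, 0.744, 0.0, 0.001]
contact_force: [0.1, -0.6, -1.7]
opening: 0.147
finger_force: 60.6
```

carry_out(
  deltas=[0.02, 0.008, 0, 0, 0, 0, 0.031, 0.0124, 0.02, 0, 0, 0, 0.031, 0.0124, 0.05, 0, 0, 0, 0.031, 0.0124, 0.085, 0, 0, 0, 0.031, 0.0124, 0.115, 0, 0, 0],
)

```text
time: 16.98
eef_pos: [0.5586, 0.0885, 0.0458]
tcp_rot: [0.669, 0.744, -0.001, -0.001]
contact_force: [1.1, -0.1, -2.1]
opening: 0.146
finger_force: 60.6
```

```bash
python3 - <<'E'
from h import *
to(.560,.089,.028,96.1)
E
```

```text
t 16.98 p [0.5586 0.0885 0.0458] yaw 96.07 tilt [-0.003 -0.    -1.   ] open 0.146 F [ 1.1 -0.1 -2.1]
delta [0.0004 0.0014 0.0178] turn -0.0
```

carry_out(
  deltas=[0, 0.001, 0.009, 0, 0, 0, 0, 0.001, 0.015, 0, 0, 0, 0, 0.001, 0.017, 0, 0, 0, 0, 0.001, 0.019, 0, 0, 0, 0, 0.001, 0.021, 0, 0, 0],
)

```text
time: 17.6
eef_pos: [0.5615, 0.0893, 0.0281]
tcp_rot: [0.668, 0.744, 0.001, 0.001]
contact_force: [-0.4, -0.7, -1.2]
opening: 0.152
finger_force: 60.5
```

```bash
python3 - <<'E'
from h import *
to(.560,.089,.028,96.1)
E
```

```text
t 17.6 p [0.5615 0.0893 0.0281] yaw 96.14 tilt [ 0.002 -0.    -1.   ] open 0.152 F [-0.4 -0.7 -1.2]
delta [-0.0002 -0.0016  0.0001] turn 0.001
```

carry_out(
  deltas=[0, 0, 0.0015, 0, 0, 0, 0, 0, 0.0015, 0, 0, 0],
)

```text
time: 17.85
eef_pos: [0.5614, 0.0894, 0.027]
tcp_rot: [0.668, 0.744, 0.0, 0.0]
contact_force: [-3.0, 0.2, 5.1]
opening: 0.149
finger_force: 61.6
```

carry_out(
  deltas=[0, 0, 0, 0, 0, 0, 0, 0, 0, 0, 0, 0, 0, 0, 0, 0, 0, 0],
  grip=55,
)

```text
time: 18.23
eef_pos: [0.5609, 0.0893, 0.0256]
tcp_rot: [0.668, 0.744, -0.0, -0.0]
contact_force: [0.1, 0.3, -0.6]
opening: 0.547
finger_force: 0.0
```

carry_out(
  deltas=[0, 0, -0.015, 0, 0, 0, 0, 0, -0.05, 0, 0, 0, 0, 0, -0.1, 0, 0, 0, 0, 0, -0.15, 0, 0, 0, 0, 0, -0.2, 0, 0, 0],
)

```text
time: 18.85
eef_pos: [0.5608, 0.0893, 0.2287]
tcp_rot: [0.668, 0.744, 0.001, 0.001]
contact_force: [-0.1, 0.9, 0.6]
opening: 0.553
finger_force: 0.0
```

carry_out(
  deltas=[-0.05, 0, 0, 0, 0, 0, -0.1, 0, 0, 0, 0, 0, -0.15, 0, 0, 0, 0, 0, -0.2, 0, 0, 0, 0, 0, -0.2, 0, 0, 0, 0, 0],
)

```text
time: 19.48
eef_pos: [0.5825, -0.1127, 0.2269]
tcp_rot: [0.67, 0.742, 0.0, 0.001]
contact_force: [-0.4, 0.9, 0.2]
opening: 0.55
finger_force: 0.0
```

```bash
python3 - <<'E'
from h import *
to(0,0,0)
im,d=look('top','end.png');W=cloud('top',d);z=W[...,2];hsv=cv2.cvtColor(im,cv2.COLOR_RGB2HSV).astype(int)
g=(hsv[...,0]>45)&(hsv[...,0]<80)&(hsv[...,1]>120)&(W[...,1]>-.02)&(W[...,1]<.2)&(W[...,0]>.46)&(W[...,0]<.66)&(z<.1)
P=W[g];print(len(P),cv2.minAreaRect(P[:,:2].astype(np.float32)*1000),np.percentile(P[:,2],[5,50,95]))
a,_=look('side');cv2.imwrite('pics/end.png',np.hstack([cv2.resize(x,(400,400)) for x in(im[90:290,150:390,::-1],a[100:300,140:340,::-1])]))
E
```

```text
t 19.48 p [ 0.5825 -0.1127  0.2269] yaw 95.87 tilt [ 0.001 -0.001 -1.   ] open 0.55 F [-0.4  0.9  0.2]
delta [ 0.1719 -0.5682  0.226 ] turn None
2522 ((559.1561279296875, 88.17755126953125), (110.5374755859375, 139.73300170898438), 6.255946159362793) [0.01585295 0.019183   0.02248808]
```

View pics/end.png

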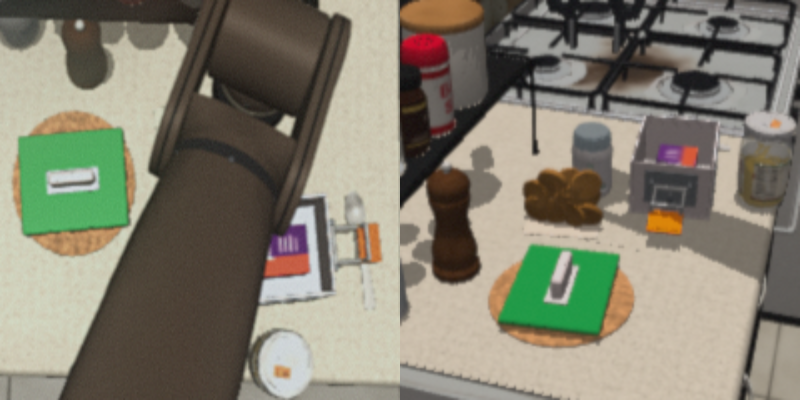

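The pictures show the lid flat and right way up in the middle of the mat: centre (0.559, 0.088), 1–2 mm off, top at 19 mm. Both clips are fully down, and the pack, jars and mill stand upright. The arm touches nothing, so I'll hand it in.

```bash
python3 -c "
from h import *
print(ctrl.sign_off())"
```

```text
the job is handed in; nothing more can be done
None
```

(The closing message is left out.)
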